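# Advance the fence stop five clicks and lock it

### The job

The black dial of the fence adjuster idles until it is pressed down; keep it gently pressed (well under 20 N, or its overload seat gives way) and turn it clockwise, seen from above, to move the steel stop out by exactly five clicks, counting by feel and never running past the fifth. Then let the dial go and swing the lock lever fully over to its locked end. Leave the cork sanding block and the wooden offcut beside the adjuster where they lie.

Things in the scene. Friction and masses are not known exactly. Their poses are not given: they have to be found in the camera images.
- adjuster: Grey fence adjuster bolted to the bench; does not move. Base plate 130 (x) x 300 (y) x 12 mm; origin on the bench under the dial's axis, z up. On it: round housing 76 mm across, top at 60 mm, with the dial above; rod guide and steel stop at +y; lever pedestal 44 mm across at y = -115 mm.
- dial_grip (a point): Point on the dial's vertical axis, 104 mm above the bench. Black dial: ribbed round skirt 68 mm across, z 72 to 82 mm, carrying an upright grip bar 52 mm long (this point's x axis), 16 mm thick (its y axis), top at 116 mm. Turns endlessly. Unpressed it idles and moves nothing; so, lifted, it can be turned back freely for another stroke.
- dial: The same dial; origin on its axis at the skirt's underside. Pressing: spring of 2 N plus 0.5 N per mm, hard stop 9 mm down. From 6 mm down its two dogs drive a hidden drum with six dogs every 60 degrees: up to 0.6 rad of unseen free play before it bites. Dogs may land on each other 1.5 to 5 mm down and block the press: then ease off, turn a little and press again.
- stop_face (a point): Centre of the outer face of the stop: steel disc 32 mm across on a 12 mm rod, 32 mm above the bench, facing the adjuster's +y, 135 mm from the dial's axis at the start. Drum: 20 clicks a turn (18 degrees each), each moving the stop 1.5 mm in +y. Torque builds to about 0.3 Nm, then drops as the drum snaps ahead into the next click, where it stays when the dial is let up.
- lever_post (a point): Point on the axis of the lock lever's upright black round post, 14 mm across, z 60 to 106 mm; this point is 88 mm above the bench. The post stands 55 mm from the lever's pivot, a vertical axis at (0, -115 mm) in the adjuster's frame.
- lock_lever (a joint): Lock lever's angle, rad: 0 fully open (arm points to the adjuster's -x), 1.4 fully locked against its end (arm points nearly to -y), turning counter-clockwise seen from above. Stays where it is left; takes about 2 N at the post.
- overload (a joint): Hidden spring seat under dial and drum: how far it has sunk, m. Stays at 0 up to 12 N of push on the dial, then yields 1 mm per 4 N. More than 2 mm (20 N) is too hard a push.
- sanding_block: Bystander: cork sanding block, 70 x 100 x 28 mm, lying beyond the adjuster (+x side); origin under its centre.
- offcut: Bystander: pale wooden offcut, 160 x 60 x 22 mm, lying across the adjuster's +y end, in front of the stop but clear of it; origin under its centre.

How it is judged:
By the outcome, as a careful person would: the job done as asked, in the order asked, and still so for the second after the job is handed in, with the robot touching nothing.
It also fails if it takes over 72 s, if anything falls off the work surface, if the arm or the gripper's body presses on something with over 40 N, if the wrist force passes 120 N, or if a joint passes its speed limit or range.

### The arm

A 7-joint arm with a two-finger parallel gripper is mounted at the origin on the work surface. World frame = base frame: x ahead of the robot, y to its left, z up, the work surface at z = 0. Lengths are in m, angles in rad, forces in N, time in s.
With the tool pointing down it reaches from about 0.4 to 0.9 m from the base axis. Payload 5.5 kg.
Tool frame: the origin (TCP) lies at the very end of the fingers, on their centre line; the grasp point (between the pads) lies 19 mm behind it (robot.grip_depth is the distance from the TCP to the grasp point, in m); z points along the fingers, y is the line along which they close (so a half turn about z gives the same grasp; the last joint's range is limited). The gripper opens to 92 mm and grips with 3 to 60 N. Pads are 19 mm wide; open, the fingers measure 130 mm over their backs; the gripper's body (75 mm by 190 mm) begins 47 mm behind the grasp point.
Start: joints at [-1.054, 0.501, -0.427, 1.55, 0.221, 1.138, -0.21], TCP at [0.163, 0.629, 0.227] pointing down, gripper open.
Joint ranges: [-2.88, 2.88], [-0.31, 2.03], [-1.54, 1.56], [0.2, 2.42], [-1.41, 4.55], [0.19, 2.02], [-2.57, 2.57]. Speed limits (rad/s): [2.57, 2.57, 3.14, 3.14, 3.14, 3.14, 3.14].

### API

Orientations are given as a rotation vector (axis times angle).
In Python, from cell import sense, get_image, workorder, robot gives the robot as it stands. The module is installed in compiled form; this text tells all that it offers.
- The arm moves only by the tool move_arm, never from a script. Its argument "increments" is a list of rows, each an object with "linear": the shift along the tool's x, y, z in cm, a list of three; "yaw": the turn about the tool's z in degrees; "grip": the closure in counts, from 0 (fully open) to 255 (shut). In form: [{"linear": [dx, dy, dz], "yaw": yaw, "grip": grip}, ...]. A call has 1 to 12 rows; each row is the pose to reach, as a shift and turn from the pose commanded when the call began, along the tool's axes at that moment; what a row does not reach only later rows make up. A row lasts 1/12 s, in which the tool goes at most 41.7 mm and 7.16 degrees, less where a joint would pass 70% of its speed; a pose out of reach is approached as far as the arm can. A call with a gripper value outside its range is refused whole. The fingers move at their own pace and stop on an object; the grip force is fixed at half the most. Time passes only in rows, so rows that repeat a pose let the fingers close. It gives the time, the measured TCP pose, the force, the opening and the grip force at its end, in the units of the state.
- sense(): the state, without advancing time (a new reading comes with each control period).
- get_image(name): name is "scene" or "top"; returns a dict with "image" (480x640x3 uint8, blue, green, red), "fx", "fy", "cx", "cy" (pixels), "R" (3x3) and "t" (3): a world point X has camera coordinates R X + t. Camera axes: x right, y down, z forward; pixel columns grow to the right and rows downward; lengths in m; the calibration is good to about 2 mm. A picture is of the moment at which its call begins. There is no depth.
- workorder.hand_in(): hands the job in; it is judged then, once.
The state is a dict: "t": time; "qpos": joint angles; "joint_velocities": joint speeds; "joint_torque": joint torques, N m; "ee_pos": TCP position; "eef_rot": TCP orientation; "ft_force": force on the tool from outside, world axes, zero at the start; "torque": the same for the moment, N m; "finger_gap": finger opening in m; "grip_force": force on a finger pad.
Only numpy, scipy, OpenCV 4.12 (cv2) and the standard library are available. Lean on these libraries where they do the work, as an engineer would, in place of code of your own. Each camera call takes 0.05 s, during which the arm holds its last target. There are 200 camera calls.

## Working session

There is one attempt and no reset: what is moved stays moved. The work goes in short steps, Python scripts to look and compute and a tool call to move; the robot and the scene stay as the last step left them, time stands still between calls to the robot, and variables do not carry over. Pictures are saved under pics/ and viewed, at most 10 in all, crops included, and the job is handed in when it is done.

Besides the shell and the picture viewer there is one more tool, called after "Call:" as name([rows], argument=value, ...), one row to a line, values as JSON. move_arm: Moves the arm, as the interface text tells. Its arguments: {"type":"object","properties":{"increments":{"type":"array","items":{"type":"object","properties":{"linear":{"type":"array","items":{"type":"number"}},"yaw":{"type":"number"},"grip":{"type":"number"}}}}},"required":["increments"]}

```bash
mkdir -p pics; python3 - <<'E'
from cell import sense,get_image
import cv2,numpy as np
for n in("top","scene"):
    d=get_image(n);cv2.imwrite(f"pics/{n}0.png",d["image"]);print(n,d["fx"],d["fy"],d["cx"],d["cy"],np.round(d["R"],4).tolist(),np.round(d["t"],4).tolist())
s=sense();print({k:np.round(v,3).tolist() for k,v in s.items()})
E
```

```text
top 455.164277905172 455.164277905172 320.9571863876028 237.39523533033247 [[0.0102, -0.9997, 0.0221], [-0.991, -0.0131, -0.133], [0.1333, -0.0205, -0.9909]] [0.0819, 0.6381, 0.6515]
scene 463.99005317229637 463.99005317229637 323.46107743840554 232.54001616368745 [[0.465, 0.8853, 0.0054], [0.7393, -0.385, -0.5524], [-0.487, 0.2608, -0.8335]] [-0.3784, -0.3648, 1.1387]
{'t': 0.1, 'qpos': [-1.054, 0.502, -0.427, 1.551, 0.221, 1.138, -0.21], 'joint_velocities': [0.001, -0.001, -0.0, -0.004, -0.001, 0.001, 0.001], 'joint_torque': [-0.011, -56.788, -5.838, -27.991, -0.069, 0.024, 0.0], 'ee_pos': [0.163, 0.629, 0.226], 'eef_rot': [-0.397, -3.116, 0.003], 'ft_force': [-0.165, -0.104, -0.085], 'torque': [0.008, 0.01, -0.036], 'grip_force': 0.0, 'finger_gap': 0.092}
```

View pics/top0.png

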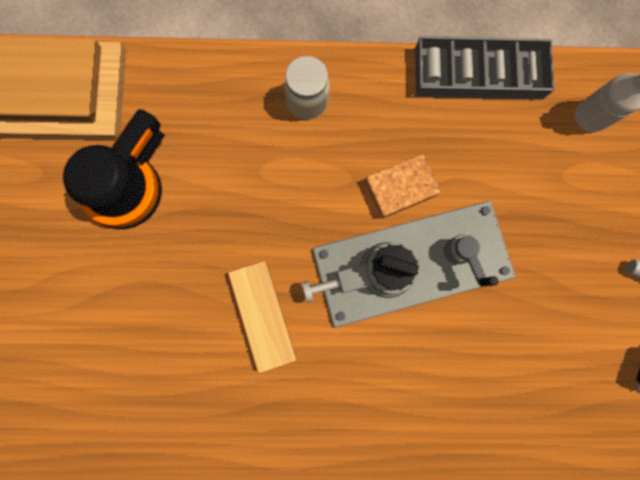

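View pics/scene0.png

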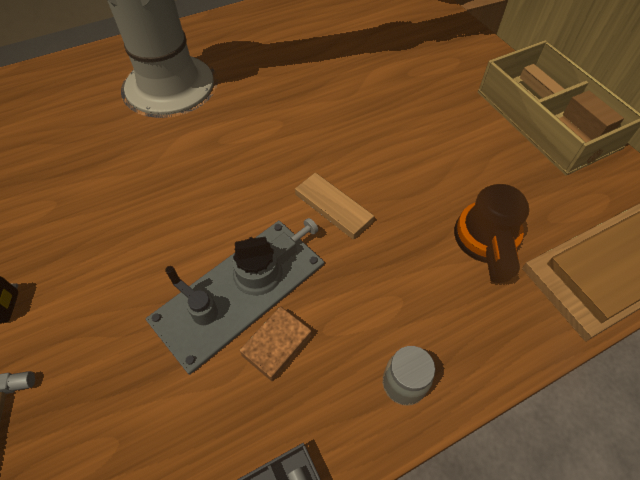

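Top: dial about (395,267), stop (307,291), lever post (488,281), plate corners (314,248), (491,203), (514,276), (334,326). In the scene view the dial is at about (254,255). Next, an enlarged crop.

```bash
python3 - <<'E'
import cv2,numpy as np
a=cv2.imread("pics/top0.png")[195:335,295:525]
b=cv2.imread("pics/scene0.png")[215:325,140:330]
A=cv2.resize(a,None,fx=3.4,fy=3.4,interpolation=cv2.INTER_CUBIC)
g=np.uint8(255*(A/255.)**.5)
cv2.imwrite("pics/c1.png",g)
B=cv2.resize(b,None,fx=4,fy=4,interpolation=cv2.INTER_CUBIC);cv2.imwrite("pics/c2.png",np.uint8(255*(B/255.)**.5))
E
```

```text
(no output)
```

View pics/c1.png

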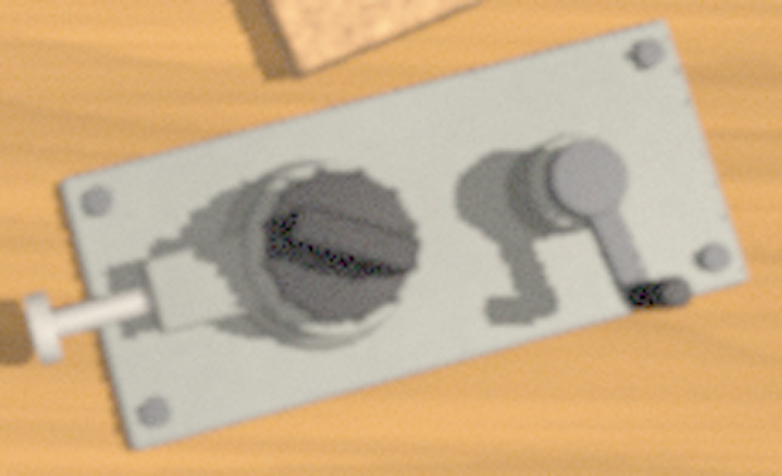

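View pics/c2.png

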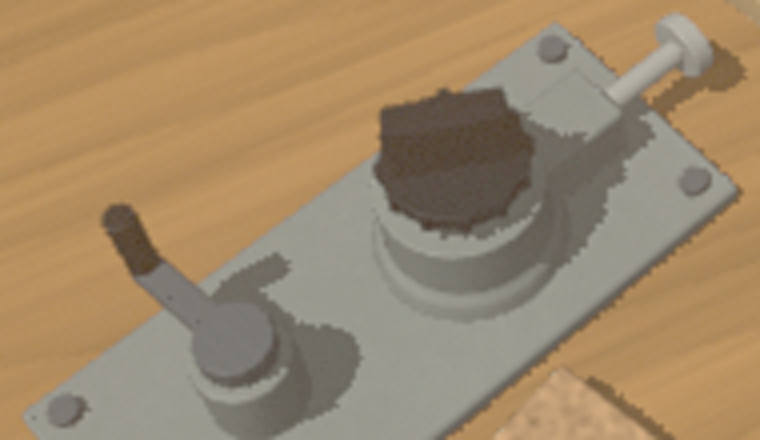

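c1 crop: plate corners (62,180), (668,22), (746,273), (133,447). The bar's top face has ends at about (300,217) and (413,251), and the post top is at (677,292). In c2 the post top is at (120,217).

```bash
cat >h.py <<'E'
import numpy as np
from cell import sense,get_image
def ray(d,u,v,z):
    R=np.array(d["R"]);t=np.array(d["t"]);C=-R.T@t
    r=R.T@np.array([(u-d["cx"])/d["fx"],(v-d["cy"])/d["fy"],1]);return C+r*(z-C[2])/r[2]
E
python3 - <<'E'
from h import *
from scipy.spatial.transform import Rotation as Ro
d=get_image("top");f=lambda u,v,z:ray(d,295+u/3.4,195+v/3.4,z)
c=[f(*p,.012) for p in[(62,180),(668,22),(746,273),(133,447)]]
Y=(c[0]+c[3]-c[1]-c[2])[:2];print("centre",np.mean(c,0),"len",np.linalg.norm(Y)/2,"yaw Y",np.degrees(np.arctan2(Y[1],Y[0])))
L=c[0]-c[3];print("wid",np.linalg.norm(L),"yaw X",np.degrees(np.arctan2(L[1],L[0])))
a,b=f(300,217,.116),f(413,251,.116);print("bar",(a+b)/2,np.linalg.norm(a-b),np.degrees(np.arctan2(*(a-b)[1::-1])))
print("post",f(677,292,.106),"pivot",f(588,177,.06),"stop",f(36,328,.032),"skirt",f(342,246,.082))
e=get_image("scene");g=lambda u,v,z:ray(e,140+u/4,215+v/4,z)
print("post s",g(120,217,.106))
a,b=g(382,108,.116),g(503,90,.116);print("bar top-edge s",a,b,np.degrees(np.arctan2(*(a-b)[1::-1])))
s=sense();print(Ro.from_rotvec(s["eef_rot"]).as_matrix().round(3))
E
```

```text
centre [ 0.60356578 -0.05946098  0.012     ] len 0.2978725328030888 yaw Y 105.75152860242063
wid 0.12656654627579841 yaw X 15.524261547063231
bar [ 0.59246844 -0.01620094  0.116     ] 0.046817638932605134 73.86510465670987
post [ 0.57131395 -0.14795825  0.106     ] pivot [ 0.62303781 -0.12927945  0.06      ] stop [0.55523543 0.11168056 0.032     ] skirt [ 0.58999953 -0.01669333  0.082     ]
post s [ 0.57384435 -0.14819194  0.106     ]
bar top-edge s [ 0.58063838 -0.03868092  0.116     ] [0.59524519 0.00810324 0.116     ] -107.33925003431625
[[-0.968  0.251 -0.   ]
 [ 0.251  0.968 -0.001]
 [ 0.    -0.001 -1.   ]]
```

Call:
move_arm([
  {"linear":[-36,-32,0],"yaw":60,"grip":0},
  {"linear":[-36,-32,0],"yaw":60,"grip":0},
  {"linear":[-36,-32,0],"yaw":60,"grip":0},
  {"linear":[-36,-32,0],"yaw":60,"grip":0},
  {"linear":[-36,-32,0],"yaw":60,"grip":0},
  {"linear":[-36,-32,0],"yaw":60,"grip":0},
  {"linear":[-36,-32,0],"yaw":60,"grip":0},
  {"linear":[-36,-32,0],"yaw":60,"grip":0},
  {"linear":[-36,-32,0],"yaw":60,"grip":0},
  {"linear":[-36,-32,0],"yaw":60,"grip":0},
  {"linear":[-36,-32,0],"yaw":60,"grip":0},
  {"linear":[-36,-32,0],"yaw":60,"grip":0},
])

```text
t: 1.2
ee_pos: [0.4337, 0.2241, 0.2269]
eef_rot: [1.908, 2.494, -0.001]
ft_force: [0.4, -0.2, -0.3]
finger_gap: 0.0921
grip_force: 0.0
```

```bash
cat >>h.py <<'E'
from scipy.spatial.transform import Rotation as Ro
def st(target=None,yaw=None):
    s=sense();M=Ro.from_rotvec(s["eef_rot"]).as_matrix();a=np.degrees(np.arctan2(M[1,1],M[0,1]))
    print("t %.2f"%s["t"],"p",np.round(s["ee_pos"],4),"yaw",round(a,2),"tilt",M[:,2].round(3),"q",np.round(s["qpos"],2),"F",np.round(s["ft_force"],2),"T",np.round(s["torque"],3),"gap",round(s["finger_gap"],4),"gf",round(s["grip_force"],1))
    if target is not None:print("move cm",(M.T@(np.array(target)-s["ee_pos"])*100).round(2))
    if yaw is not None:print("yaw move",round((a-yaw+180)%360-180,2))
E
python3 -c "
from h import *
st([.591,-.017,.15],-16.7)"
```

```text
t 1.20 p [0.4337 0.2241 0.2269] yaw 15.17 tilt [ 0.001 -0.002 -1.   ] q [-0.5   0.18 -0.04  1.96  0.01  1.   -0.28] F [ 0.39 -0.24 -0.29] T [-0.065  0.02  -0.009] gap 0.0921 gf 0.0
move cm [-27.37   8.86   7.74]
yaw move 31.87
```

Call:
move_arm([
  {"linear":[-27.4,8.8,3],"yaw":32,"grip":0},
  {"linear":[-27.4,8.8,3],"yaw":32,"grip":0},
  {"linear":[-27.4,8.8,3],"yaw":32,"grip":0},
  {"linear":[-27.4,8.8,3],"yaw":32,"grip":0},
  {"linear":[-27.4,8.8,3],"yaw":32,"grip":0},
  {"linear":[-27.4,8.8,3],"yaw":32,"grip":0},
  {"linear":[-27.4,8.8,7.7],"yaw":32,"grip":0},
  {"linear":[-27.4,8.8,7.7],"yaw":32,"grip":0},
  {"linear":[-27.4,8.8,7.7],"yaw":32,"grip":0},
  {"linear":[-27.4,8.8,7.7],"yaw":32,"grip":0},
  {"linear":[-27.4,8.8,7.7],"yaw":32,"grip":0},
])

```text
t: 2.12
ee_pos: [0.5891, -0.0101, 0.1502]
eef_rot: [-2.516, -1.88, -0.001]
ft_force: [-0.6, -0.0, 0.1]
finger_gap: 0.0918
grip_force: 0.0
```

```bash
python3 -c "
from h import *
import cv2
st([.591,-.017,.09],-16.7)
a=get_image('top')['image'][150:400,200:560];b=get_image('scene')['image'][130:330,100:388]
cv2.imwrite('pics/d.png',np.vstack([cv2.resize(a,(400,278)),cv2.resize(b,(400,278))]))"
```

```text
t 2.12 p [ 0.5891 -0.0101  0.1502] yaw -16.47 tilt [ 0.     0.001 -1.   ] q [-0.16  0.45  0.17  1.79 -0.1   0.91 -0.23] F [-0.64 -0.04  0.08] T [-0.076  0.063 -0.003] gap 0.0918 gf 0.0
move cm [-0.61  0.37  6.02]
yaw move 0.23
```

View pics/d.png

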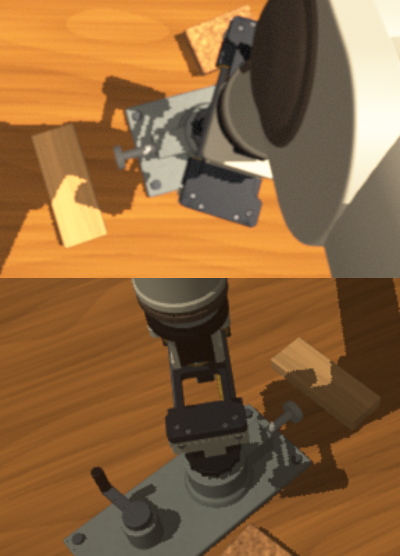

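The view shows the open fingers over the dial, well clear of the stop and the lever. I'll correct laterally and go down.

Call:
move_arm([
  {"linear":[-0.3,0.2,1],"yaw":0,"grip":0},
  {"linear":[-0.3,0.2,2],"yaw":0,"grip":0},
  {"linear":[-0.3,0.2,2],"yaw":0,"grip":0},
  {"linear":[-0.3,0.2,2],"yaw":0,"grip":0},
])

```text
t: 2.55
ee_pos: [0.5892, -0.0147, 0.1287]
eef_rot: [-2.517, -1.878, 0.003]
ft_force: [-0.6, 0.3, -0.2]
finger_gap: 0.0917
grip_force: 0.0
```

```bash
python3 -c "
from h import *
st([.591,-.017,.09],-16.7)"
```

```text
t 2.55 p [ 0.5892 -0.0147  0.1287] yaw -16.52 tilt [-0.002  0.    -1.   ] q [-0.15  0.48  0.17  1.81 -0.1   0.87 -0.22] F [-0.56  0.3  -0.22] T [-0.091  0.098  0.01 ] gap 0.0917 gf 0.0
move cm [-0.16  0.24  3.87]
yaw move 0.18
```

Call:
move_arm([
  {"linear":[-0.2,0.2,2],"yaw":0,"grip":0},
  {"linear":[-0.2,0.2,3.9],"yaw":0,"grip":0},
  {"linear":[-0.2,0.2,3.9],"yaw":0,"grip":0},
  {"linear":[-0.2,0.2,3.9],"yaw":0,"grip":80},
  {"linear":[-0.2,0.2,3.9],"yaw":0,"grip":160},
  {"linear":[-0.2,0.2,3.9],"yaw":0,"grip":180},
  {"linear":[-0.2,0.2,3.9],"yaw":0,"grip":190},
  {"linear":[-0.2,0.2,3.9],"yaw":0,"grip":190},
])

```text
t: 3.22
ee_pos: [0.5923, -0.0175, 0.0917]
eef_rot: [2.517, 1.878, 0.002]
ft_force: [0.4, -0.5, 0.3]
finger_gap: 0.0633
grip_force: 0.0
```

```bash
python3 -c "
from h import *
st([.591,-.017,.09],-16.7)"
```

```text
t 3.22 p [ 0.5923 -0.0175  0.0917] yaw -16.54 tilt [ 0.002  0.    -1.   ] q [-0.14  0.53  0.16  1.82 -0.12  0.8  -0.21] F [ 0.4  -0.54  0.29] T [-0.163  0.032 -0.034] gap 0.0633 gf 0.0
move cm [ 0.01 -0.13  0.17]
yaw move 0.16
```

Call:
move_arm([
  {"linear":[0,-0.05,0],"yaw":0,"grip":200},
  {"linear":[0,-0.05,0],"yaw":0,"grip":200},
  {"linear":[0,-0.05,0],"yaw":0,"grip":200},
  {"linear":[0,-0.05,0],"yaw":0,"grip":200},
  {"linear":[0,-0.05,0],"yaw":0,"grip":200},
  {"linear":[0,-0.05,0],"yaw":0,"grip":200},
  {"linear":[0,-0.05,0],"yaw":0,"grip":255},
  {"linear":[0,-0.05,0],"yaw":0,"grip":255},
  {"linear":[0,-0.05,0],"yaw":0,"grip":255},
])

```text
t: 3.97
ee_pos: [0.5912, -0.0174, 0.0907]
eef_rot: [2.518, 1.879, 0.0]
ft_force: [0.4, -0.0, -1.1]
finger_gap: 0.0157
grip_force: 29.9
```

```bash
python3 -c "
from h import *
st([.591,-.017,.09],-16.7)"
```

```text
t 3.97 p [ 0.5912 -0.0174  0.0907] yaw -16.54 tilt [ 0. -0. -1.] q [-0.14  0.53  0.16  1.82 -0.12  0.8  -0.21] F [ 0.4  -0.04 -1.08] T [-0.124 -0.004  0.048] gap 0.0157 gf 29.9
move cm [ 0.04 -0.03  0.07]
yaw move 0.16
```

Call:
move_arm([
  {"linear":[0,0,0.1],"yaw":0,"grip":255},
  {"linear":[0,0,0.2],"yaw":0,"grip":255},
  {"linear":[0,0,0.3],"yaw":0,"grip":255},
  {"linear":[0,0,0.3],"yaw":0,"grip":255},
  {"linear":[0,0,0.3],"yaw":0,"grip":255},
])

```text
t: 4.38
ee_pos: [0.5913, -0.0174, 0.0884]
eef_rot: [2.518, 1.879, 0.001]
ft_force: [-1.4, 0.6, 5.6]
finger_gap: 0.016
grip_force: 29.9
```

```bash
python3 -c "
from h import *
st()"
```

```text
t 4.38 p [ 0.5913 -0.0174  0.0884] yaw -16.55 tilt [ 0.  0. -1.] q [-0.14  0.53  0.16  1.82 -0.12  0.79 -0.21] F [-1.41  0.56  5.56] T [-0.14   0.534  0.02 ] gap 0.016 gf 29.9
```

Call:
move_arm([
  {"linear":[0,0,0.1],"yaw":0,"grip":255},
  {"linear":[0,0,0.1],"yaw":0,"grip":255},
  {"linear":[0,0,0.1],"yaw":0,"grip":255},
])

```text
t: 4.63
ee_pos: [0.5914, -0.0174, 0.0878]
eef_rot: [2.518, 1.878, 0.001]
ft_force: [-2.4, -0.1, 9.6]
finger_gap: 0.0159
grip_force: 29.9
```

```bash
python3 -c "
from h import *
st()"
```

```text
t 4.63 p [ 0.5914 -0.0174  0.0878] yaw -16.55 tilt [ 0.001  0.    -1.   ] q [-0.14  0.54  0.16  1.82 -0.12  0.79 -0.21] F [-2.4  -0.14  9.57] T [-0.119  0.761 -0.049] gap 0.0159 gf 29.9
```

Blocked about 3 mm down, so the dogs are on each other. I'll ease off, turn back 14° and press again.

Call:
move_arm([
  {"linear":[0,0,-0.25],"yaw":0,"grip":255},
  {"linear":[0,0,-0.4],"yaw":0,"grip":255},
  {"linear":[0,0,-0.4],"yaw":-7,"grip":255},
  {"linear":[0,0,-0.4],"yaw":-14,"grip":255},
  {"linear":[0,0,-0.4],"yaw":-14,"grip":255},
  {"linear":[0,0,-0.4],"yaw":-14,"grip":255},
  {"linear":[0,0,-0.3],"yaw":-14,"grip":255},
  {"linear":[0,0,-0.2],"yaw":-14,"grip":255},
  {"linear":[0,0,-0.1],"yaw":-14,"grip":255},
  {"linear":[0,0,0],"yaw":-14,"grip":255},
  {"linear":[0,0,0],"yaw":-14,"grip":255},
])

```text
t: 5.55
ee_pos: [0.5914, -0.0174, 0.0868]
eef_rot: [2.27, 2.171, 0.0]
ft_force: [1.1, -1.0, 4.4]
finger_gap: 0.0159
grip_force: 29.9
```

```bash
python3 -c "
from h import *
st()"
```

```text
t 5.55 p [ 0.5914 -0.0174  0.0868] yaw -2.57 tilt [ 0. -0. -1.] q [-0.1   0.53  0.1   1.82 -0.07  0.79  0.  ] F [ 1.11 -0.97  4.42] T [-0.21   0.083  0.012] gap 0.0159 gf 29.9
```

Call:
move_arm([
  {"linear":[0,0,0.1],"yaw":0,"grip":255},
  {"linear":[0,0,0.2],"yaw":0,"grip":255},
  {"linear":[0,0,0.3],"yaw":0,"grip":255},
  {"linear":[0,0,0.35],"yaw":0,"grip":255},
  {"linear":[0,0,0.35],"yaw":0,"grip":255},
  {"linear":[0,0,0.35],"yaw":0,"grip":255},
])

```text
t: 6.05
ee_pos: [0.5913, -0.0174, 0.0833]
eef_rot: [2.27, 2.171, 0.0]
ft_force: [0.5, -0.6, 4.5]
finger_gap: 0.016
grip_force: 29.9
```

```bash
python3 -c "
from h import *
st()"
```

```text
t 6.05 p [ 0.5913 -0.0174  0.0833] yaw -2.54 tilt [ 0. -0. -1.] q [-0.1   0.54  0.1   1.82 -0.08  0.78  0.  ] F [ 0.47 -0.62  4.48] T [-0.303 -0.083  0.028] gap 0.016 gf 29.9
```

```bash
cat >k.py <<'E'
from h import *
s=sense();M=Ro.from_rotvec(s["eef_rot"]).as_matrix()
print("t %.2f yaw %.2f z %.4f Fz %.1f Tz %.3f q7 %.2f j7 %.3f"%(s["t"],np.degrees(np.arctan2(M[1,1],M[0,1])),s["ee_pos"][2],s["ft_force"][2],s["torque"][2],s["qpos"][6],s["joint_torque"][6]))
E
python3 k.py
```

```text
t 6.05 yaw -2.54 z 0.0833 Fz 4.5 Tz 0.028 q7 0.00 j7 -0.079
```

Call:
move_arm([
  {"linear":[0,0,0],"yaw":2,"grip":255},
  {"linear":[0,0,0],"yaw":4,"grip":255},
  {"linear":[0,0,0],"yaw":4,"grip":255},
])

```text
t: 6.3
ee_pos: [0.5913, -0.0175, 0.0834]
eef_rot: [2.345, 2.09, 0.0]
ft_force: [1.4, -0.9, 4.2]
finger_gap: 0.0153
grip_force: 30.0
```

```bash
python3 k.py
```

```text
t 6.30 yaw -6.58 z 0.0834 Fz 4.2 Tz 0.324 q7 -0.06 j7 -0.703
```

Call:
move_arm([
  {"linear":[0,0,0],"yaw":2,"grip":255},
  {"linear":[0,0,0],"yaw":4,"grip":255},
  {"linear":[0,0,0],"yaw":4,"grip":255},
])

```text
t: 6.55
ee_pos: [0.5912, -0.0175, 0.0833]
eef_rot: [2.417, 2.007, 0.0]
ft_force: [0.3, -0.8, 4.6]
finger_gap: 0.0157
grip_force: 29.9
```

```bash
python3 k.py
```

```text
t 6.55 yaw -10.58 z 0.0833 Fz 4.6 Tz 0.091 q7 -0.12 j7 -0.474
```

Call:
move_arm([
  {"linear":[0,0,0],"yaw":2,"grip":255},
  {"linear":[0,0,0],"yaw":4,"grip":255},
  {"linear":[0,0,0],"yaw":4,"grip":255},
])

```text
t: 6.8
ee_pos: [0.5912, -0.0174, 0.0833]
eef_rot: [2.485, 1.921, 0.0]
ft_force: [-0.5, -0.9, 5.2]
finger_gap: 0.0158
grip_force: 29.9
```

```bash
python3 k.py
```

```text
t 6.80 yaw -14.59 z 0.0833 Fz 5.2 Tz 0.011 q7 -0.18 j7 -0.397
```

Call:
move_arm([
  {"linear":[0,0,0],"yaw":2,"grip":255},
  {"linear":[0,0,0],"yaw":3,"grip":255},
  {"linear":[0,0,0],"yaw":3,"grip":255},
])

```text
t: 7.05
ee_pos: [0.5911, -0.0174, 0.0832]
eef_rot: [2.534, 1.857, 0.0]
ft_force: [1.1, 0.0, 5.1]
finger_gap: 0.0159
grip_force: 29.9
```

```bash
python3 k.py
```

```text
t 7.05 yaw -17.52 z 0.0832 Fz 5.1 Tz 0.007 q7 -0.22 j7 -0.218
```

Call:
move_arm([
  {"linear":[0,0,0],"yaw":2,"grip":255},
  {"linear":[0,0,0],"yaw":3,"grip":255},
  {"linear":[0,0,0],"yaw":3,"grip":255},
])

```text
t: 7.3
ee_pos: [0.5911, -0.0174, 0.0832]
eef_rot: [2.581, 1.79, -0.0]
ft_force: [1.2, -1.2, 4.5]
finger_gap: 0.016
grip_force: 29.9
```

```bash
python3 k.py
```

```text
t 7.30 yaw -20.51 z 0.0832 Fz 4.5 Tz 0.045 q7 -0.26 j7 -0.296
```

Call:
move_arm([
  {"linear":[0,0,0],"yaw":2,"grip":255},
  {"linear":[0,0,0],"yaw":3,"grip":255},
  {"linear":[0,0,0],"yaw":3,"grip":255},
])

```text
t: 7.55
ee_pos: [0.5911, -0.0175, 0.0833]
eef_rot: [2.627, 1.723, -0.0]
ft_force: [1.0, -0.1, 5.1]
finger_gap: 0.016
grip_force: 29.9
```

```bash
python3 k.py
```

```text
t 7.55 yaw -23.48 z 0.0833 Fz 5.1 Tz 0.221 q7 -0.31 j7 -0.461
```

Call:
move_arm([
  {"linear":[0,0,0],"yaw":2,"grip":255},
  {"linear":[0,0,0],"yaw":3,"grip":255},
  {"linear":[0,0,0],"yaw":3,"grip":255},
])

```text
t: 7.8
ee_pos: [0.5911, -0.0175, 0.0833]
eef_rot: [2.671, 1.654, -0.0]
ft_force: [1.1, -1.2, 4.5]
finger_gap: 0.016
grip_force: 30.0
```

```bash
python3 k.py
```

```text
t 7.80 yaw -26.46 z 0.0833 Fz 4.5 Tz 0.352 q7 -0.35 j7 -0.562
```

Call:
move_arm([
  {"linear":[0,0,0],"yaw":2,"grip":255},
  {"linear":[0,0,0],"yaw":3,"grip":255},
  {"linear":[0,0,0],"yaw":3,"grip":255},
])

```text
t: 8.05
ee_pos: [0.591, -0.0174, 0.0832]
eef_rot: [2.714, 1.583, -0.0]
ft_force: [1.4, -1.2, 5.2]
finger_gap: 0.0155
grip_force: 29.9
```

```bash
python3 k.py
```

```text
t 8.05 yaw -29.50 z 0.0832 Fz 5.2 Tz 0.090 q7 -0.40 j7 -0.272
```

Call:
move_arm([
  {"linear":[0,0,0],"yaw":2,"grip":255},
  {"linear":[0,0,0],"yaw":3,"grip":255},
  {"linear":[0,0,0],"yaw":3,"grip":255},
])

```text
t: 8.3
ee_pos: [0.591, -0.0173, 0.0832]
eef_rot: [-2.754, -1.511, 0.0]
ft_force: [0.3, -0.3, 4.6]
finger_gap: 0.0166
grip_force: 29.9
```

```bash
python3 k.py
```

```text
t 8.30 yaw -32.52 z 0.0832 Fz 4.6 Tz -0.016 q7 -0.44 j7 -0.207
```

Two clicks so far, with snaps at about -9.5° and -27.5°. Continuing with the third and fourth.

Call:
move_arm([
  {"linear":[0,0,0],"yaw":3,"grip":255},
  {"linear":[0,0,0],"yaw":6,"grip":255},
  {"linear":[0,0,0],"yaw":8,"grip":255},
  {"linear":[0,0,0],"yaw":8,"grip":255},
])

```text
t: 8.63
ee_pos: [0.591, -0.0174, 0.0832]
eef_rot: [2.853, 1.314, -0.001]
ft_force: [1.2, -1.2, 5.7]
finger_gap: 0.0155
grip_force: 29.9
```

```bash
python3 k.py
```

```text
t 8.63 yaw -40.54 z 0.0832 Fz 5.7 Tz 0.144 q7 -0.56 j7 -0.590
```

Call:
move_arm([
  {"linear":[0,0,0],"yaw":2,"grip":255},
  {"linear":[0,0,0],"yaw":4,"grip":255},
  {"linear":[0,0,0],"yaw":4,"grip":255},
])

```text
t: 8.88
ee_pos: [0.5909, -0.0174, 0.0832]
eef_rot: [2.897, 1.215, -0.001]
ft_force: [0.2, -0.2, 4.7]
finger_gap: 0.0156
grip_force: 30.0
```

```bash
python3 k.py
```

```text
t 8.88 yaw -44.50 z 0.0832 Fz 4.7 Tz 0.344 q7 -0.62 j7 -0.707
```

Call:
move_arm([
  {"linear":[0,0,0],"yaw":2,"grip":255},
  {"linear":[0,0,0],"yaw":3,"grip":255},
  {"linear":[0,0,0],"yaw":3,"grip":255},
])

```text
t: 9.13
ee_pos: [0.5909, -0.0173, 0.0831]
eef_rot: [-2.928, -1.139, 0.001]
ft_force: [0.5, -0.7, 5.2]
finger_gap: 0.0155
grip_force: 29.9
```

```bash
python3 k.py
```

```text
t 9.13 yaw -47.50 z 0.0831 Fz 5.2 Tz 0.003 q7 -0.66 j7 -0.270
```

Call:
move_arm([
  {"linear":[0,0,0],"yaw":2,"grip":255},
  {"linear":[0,0,0],"yaw":4,"grip":255},
  {"linear":[0,0,0],"yaw":4,"grip":255},
])

```text
t: 9.38
ee_pos: [0.5908, -0.0173, 0.0831]
eef_rot: [-2.966, -1.034, 0.001]
ft_force: [0.7, -1.1, 5.8]
finger_gap: 0.0157
grip_force: 29.9
```

```bash
python3 k.py
```

```text
t 9.38 yaw -51.57 z 0.0831 Fz 5.8 Tz -0.007 q7 -0.72 j7 -0.370
```

Call:
move_arm([
  {"linear":[0,0,0],"yaw":3,"grip":255},
  {"linear":[0,0,0],"yaw":6,"grip":255},
  {"linear":[0,0,0],"yaw":7,"grip":255},
  {"linear":[0,0,0],"yaw":7,"grip":255},
])

```text
t: 9.72
ee_pos: [0.5908, -0.0173, 0.0831]
eef_rot: [-3.023, -0.853, 0.001]
ft_force: [-0.5, -0.8, 4.5]
finger_gap: 0.0157
grip_force: 29.9
```

```bash
python3 k.py
```

```text
t 9.72 yaw -58.48 z 0.0831 Fz 4.5 Tz 0.168 q7 -0.83 j7 -0.432
```

Call:
move_arm([
  {"linear":[0,0,0],"yaw":2,"grip":255},
  {"linear":[0,0,0],"yaw":4,"grip":255},
  {"linear":[0,0,0],"yaw":4,"grip":255},
])

```text
t: 9.97
ee_pos: [0.5908, -0.0173, 0.0831]
eef_rot: [3.052, 0.747, -0.001]
ft_force: [0.0, -0.3, 5.1]
finger_gap: 0.016
grip_force: 30.0
```

```bash
python3 k.py
```

```text
t 9.97 yaw -62.50 z 0.0831 Fz 5.1 Tz 0.279 q7 -0.89 j7 -0.700
```

Call:
move_arm([
  {"linear":[0,0,0],"yaw":2,"grip":255},
  {"linear":[0,0,0],"yaw":4,"grip":255},
  {"linear":[0,0,0],"yaw":4,"grip":255},
])

```text
t: 10.22
ee_pos: [0.5908, -0.0171, 0.083]
eef_rot: [-3.076, -0.638, 0.001]
ft_force: [0.4, -0.2, 4.8]
finger_gap: 0.0159
grip_force: 29.9
```

```bash
python3 k.py
```

```text
t 10.22 yaw -66.55 z 0.0830 Fz 4.8 Tz -0.032 q7 -0.94 j7 -0.368
```

Four clicks. Now the fifth, carefully.

Call:
move_arm([
  {"linear":[0,0,0],"yaw":4,"grip":255},
  {"linear":[0,0,0],"yaw":8,"grip":255},
  {"linear":[0,0,0],"yaw":12,"grip":255},
  {"linear":[0,0,0],"yaw":12,"grip":255},
  {"linear":[0,0,0],"yaw":12,"grip":255},
])

```text
t: 10.63
ee_pos: [0.5907, -0.0171, 0.083]
eef_rot: [3.126, 0.317, -0.001]
ft_force: [0.2, -0.1, 5.2]
finger_gap: 0.0159
grip_force: 30.0
```

```bash
python3 k.py
```

```text
t 10.63 yaw -78.42 z 0.0830 Fz 5.2 Tz 0.282 q7 -1.12 j7 -0.423
```

Call:
move_arm([
  {"linear":[0,0,0],"yaw":1,"grip":255},
  {"linear":[0,0,0],"yaw":2,"grip":255},
  {"linear":[0,0,0],"yaw":2,"grip":255},
])

```text
t: 10.88
ee_pos: [0.5907, -0.0171, 0.083]
eef_rot: [-3.131, -0.258, 0.001]
ft_force: [-0.6, -0.8, 4.3]
finger_gap: 0.0162
grip_force: 30.0
```

```bash
python3 k.py
```

```text
t 10.88 yaw -80.57 z 0.0830 Fz 4.3 Tz 0.413 q7 -1.15 j7 -0.538
```

Call:
move_arm([
  {"linear":[0,0,0],"yaw":1,"grip":255},
  {"linear":[0,0,0],"yaw":2,"grip":255},
  {"linear":[0,0,0],"yaw":2,"grip":255},
])

```text
t: 11.13
ee_pos: [0.5908, -0.0171, 0.0831]
eef_rot: [-3.135, -0.202, 0.001]
ft_force: [-1.3, -0.4, 3.8]
finger_gap: 0.0159
grip_force: 29.9
```

```bash
python3 k.py
```

```text
t 11.13 yaw -82.63 z 0.0831 Fz 3.8 Tz 0.145 q7 -1.18 j7 -0.334
```

Call:
move_arm([
  {"linear":[0,0,0],"yaw":1,"grip":255},
  {"linear":[0,0,0],"yaw":2,"grip":255},
  {"linear":[0,0,0],"yaw":2,"grip":255},
])

```text
t: 11.38
ee_pos: [0.5907, -0.017, 0.0831]
eef_rot: [-3.138, -0.146, 0.001]
ft_force: [-0.4, 1.0, 4.5]
finger_gap: 0.0159
grip_force: 29.9
```

```bash
python3 k.py
```

```text
t 11.38 yaw -84.67 z 0.0831 Fz 4.5 Tz -0.020 q7 -1.21 j7 -0.177
```

Fifth click felt. I'll let the dial up, release it and rise.

Call:
move_arm([
  {"linear":[0,0,-0.3],"yaw":0,"grip":255},
  {"linear":[0,0,-0.6],"yaw":0,"grip":255},
  {"linear":[0,0,-0.75],"yaw":0,"grip":255},
  {"linear":[0,0,-0.75],"yaw":0,"grip":255},
  {"linear":[0,0,-0.75],"yaw":0,"grip":0},
  {"linear":[0,0,-0.75],"yaw":0,"grip":0},
  {"linear":[0,0,-0.75],"yaw":0,"grip":0},
  {"linear":[0,0,-0.75],"yaw":0,"grip":0},
  {"linear":[0,0,-3],"yaw":0,"grip":0},
  {"linear":[0,0,-6],"yaw":0,"grip":0},
  {"linear":[0,0,-7],"yaw":0,"grip":0},
  {"linear":[0,0,-7],"yaw":0,"grip":0},
])

```text
t: 12.38
ee_pos: [0.5935, -0.0178, 0.1563]
eef_rot: [-3.138, -0.149, -0.009]
ft_force: [0.5, -0.2, 0.1]
finger_gap: 0.0644
grip_force: 0.0
```

```bash
python3 - <<'E'
from h import *
import cv2
st([.571,-.148,.15])
a=cv2.imread('pics/top0.png')[260:330,280:380];b=get_image('top')['image'][260:330,280:380]
c=cv2.imread('pics/scene0.png')[205:275,250:350];e=get_image('scene')['image'][205:275,250:350]
cv2.imwrite('pics/e.png',cv2.resize(np.hstack([np.vstack([a,b]),np.vstack([c,e])]),None,fx=4,fy=4,interpolation=cv2.INTER_CUBIC))
E
```

```text
t 12.38 p [ 0.5935 -0.0178  0.1563] yaw -84.56 tilt [ 0.006  0.    -1.   ] q [-0.4   0.48  0.5   1.79 -0.28  0.93 -1.25] F [ 0.51 -0.2   0.1 ] T [-0.078  0.152  0.004] gap 0.0644 gf 0.0
move cm [-3.48 12.75  0.61]
```

View pics/e.png

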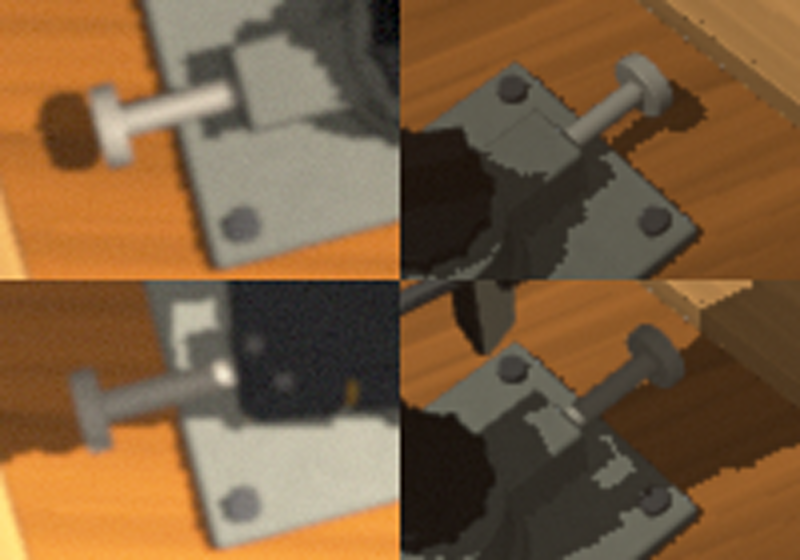

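The stop's outer edge moved about 4.8 px (x 90 to 71 in the 4x crop), which is about 7.8 mm, so five clicks. Next, the lever post at (0.5715,-0.1485).

Call:
move_arm([
  {"linear":[-1,4,0],"yaw":-6,"grip":0},
  {"linear":[-2,8,0],"yaw":-12,"grip":0},
  {"linear":[-3.4,12.8,0],"yaw":-16,"grip":0},
  {"linear":[-3.4,12.8,0],"yaw":-16,"grip":0},
  {"linear":[-3.4,12.8,1],"yaw":-16,"grip":0},
  {"linear":[-3.4,12.8,2],"yaw":-16,"grip":0},
  {"linear":[-3.4,12.8,2],"yaw":-16,"grip":0},
  {"linear":[-3.4,12.8,2],"yaw":-16,"grip":0},
])

```text
t: 13.15
ee_pos: [0.5684, -0.1454, 0.131]
eef_rot: [-3.084, -0.588, 0.006]
ft_force: [-0.4, -0.4, 0.4]
finger_gap: 0.0915
grip_force: 0.0
```

```bash
python3 - <<'E'
from h import *
import cv2
st([.5715,-.1485,.075],-68)
b=get_image('top')['image'][190:330,400:560];e=get_image('scene')['image'][230:370,130:290]
cv2.imwrite('pics/f.png',cv2.resize(np.hstack([b,e]),None,fx=2.5,fy=2.5,interpolation=cv2.INTER_CUBIC))
E
```

```text
t 13.15 p [ 0.5684 -0.1454  0.131 ] yaw -68.39 tilt [-0.004  0.002 -1.   ] q [-0.14  0.5   0.45  1.82 -0.27  0.89 -0.76] F [-0.4  -0.4   0.37] T [-0.123  0.126  0.043] gap 0.0915 gf 0.0
move cm [0.19 0.41 5.6 ]
yaw move -0.39
```

View pics/f.png

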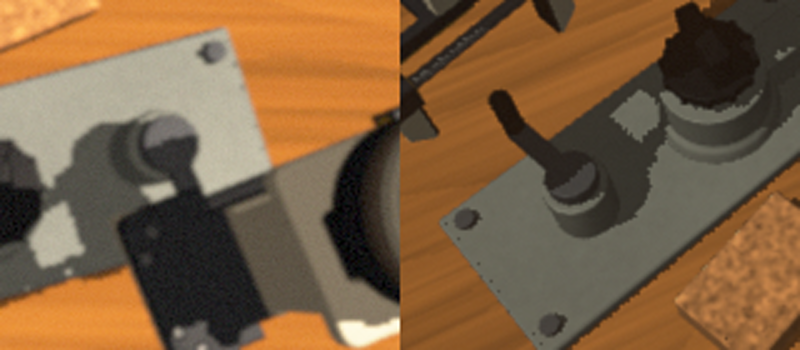

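The fingers straddle the post region and the lever is unmoved. Going down.

Call:
move_arm([
  {"linear":[0.1,0.2,2],"yaw":0,"grip":0},
  {"linear":[0.1,0.2,4],"yaw":0,"grip":0},
  {"linear":[0.1,0.2,5.6],"yaw":0,"grip":0},
  {"linear":[0.1,0.2,5.6],"yaw":0,"grip":0},
  {"linear":[0.1,0.2,5.6],"yaw":0,"grip":0},
  {"linear":[0.1,0.2,5.6],"yaw":0,"grip":0},
])

```text
t: 13.75
ee_pos: [0.572, -0.1492, 0.0782]
eef_rot: [3.086, 0.586, 0.002]
ft_force: [-0.3, -1.0, -0.3]
finger_gap: 0.092
grip_force: 0.0
```

```bash
python3 -c "
from h import *
st([.5715,-.1485,.075],-68)"
```

```text
t 13.75 p [ 0.572  -0.1492  0.0782] yaw -68.49 tilt [ 0.001 -0.    -1.   ] q [-0.11  0.58  0.42  1.84 -0.32  0.79 -0.72] F [-0.26 -0.98 -0.27] T [-0.14   0.088 -0.009] gap 0.092 gf 0.0
move cm [-0.02 -0.09  0.32]
yaw move -0.49
```

Close on the post.

Call:
move_arm([
  {"linear":[0,0,0],"yaw":0,"grip":255},
  {"linear":[0,0,0],"yaw":0,"grip":255},
  {"linear":[0,0,0],"yaw":0,"grip":255},
  {"linear":[0,0,0],"yaw":0,"grip":255},
  {"linear":[0,0,0],"yaw":0,"grip":255},
  {"linear":[0,0,0],"yaw":0,"grip":255},
  {"linear":[0,0,0],"yaw":0,"grip":255},
  {"linear":[0,0,0],"yaw":0,"grip":255},
  {"linear":[0,0,0],"yaw":0,"grip":255},
  {"linear":[0,0,0],"yaw":0,"grip":255},
  {"linear":[0,0,0],"yaw":0,"grip":255},
  {"linear":[0,0,0],"yaw":0,"grip":255},
])

```text
t: 14.75
ee_pos: [0.571, -0.1495, 0.0771]
eef_rot: [-3.087, -0.585, 0.0]
ft_force: [-0.0, -0.0, -0.3]
finger_gap: 0.0163
grip_force: 0.0
```

```bash
cat >arc.py <<'E'
from h import *
st()
s=sense();M=Ro.from_rotvec(s["eef_rot"]).as_matrix();p=s["ee_pos"];pv=np.array([.622,-.128])
r=p[:2]-pv;a=np.degrees(np.arctan2(r[1],r[0]))%360;print("r",np.linalg.norm(r),"ang",a,"lever",a-195.6)
for k in range(1,12):
    b=min(7*k,275.8+3-a);q=pv+.055*np.array([np.cos(np.radians(a+b)),np.sin(np.radians(a+b))])
    print(round(b,1),(M.T@np.r_[q-p[:2],0]*100).round(2))
E
python3 arc.py
```

```text
t 14.75 p [ 0.571  -0.1495  0.0771] yaw -68.54 tilt [-0.  0. -1.] q [-0.11  0.58  0.42  1.84 -0.32  0.79 -0.72] F [-0.05 -0.02 -0.34] T [-0.112  0.151  0.006] gap 0.0163 gf 0.0
r 0.05532523884557702 ang 202.87195585278323 lever 7.271955852783236
7 [ 0.09  0.67 -0.  ]
14 [ 0.23  1.33 -0.  ]
21 [ 0.45  1.96 -0.  ]
28 [ 0.74  2.56 -0.  ]
35 [ 1.1   3.13 -0.  ]
42 [ 1.54  3.64 -0.  ]
49 [ 2.03  4.1  -0.  ]
56 [ 2.57  4.5  -0.  ]
63 [ 3.16  4.82 -0.  ]
70 [ 3.78  5.08 -0.  ]
75.9 [ 4.33  5.23 -0.  ]
```

Call:
move_arm([
  {"linear":[0,0,0],"yaw":0,"grip":255},
  {"linear":[0,0,0],"yaw":0,"grip":255},
  {"linear":[0,0,0],"yaw":0,"grip":255},
])

```text
t: 15.0
ee_pos: [0.571, -0.1494, 0.0771]
eef_rot: [-3.086, -0.585, 0.0]
ft_force: [-0.2, -1.1, -0.3]
finger_gap: 0.0136
grip_force: 30.0
```

```bash
python3 arc.py
```

```text
t 15.00 p [ 0.571  -0.1494  0.0771] yaw -68.54 tilt [-0.  0. -1.] q [-0.11  0.58  0.42  1.84 -0.32  0.79 -0.72] F [-0.23 -1.13 -0.33] T [-0.037  0.233  0.025] gap 0.0136 gf 30.0
r 0.055343288839959565 ang 202.79590689184212 lever 7.195906891842128
7 [ 0.09  0.67 -0.  ]
14 [ 0.23  1.33 -0.  ]
21 [ 0.45  1.96 -0.  ]
28 [ 0.74  2.57 -0.  ]
35 [ 1.1   3.13 -0.  ]
42 [ 1.53  3.65 -0.  ]
49 [ 2.02  4.1  -0.  ]
56 [ 2.56  4.5  -0.  ]
63 [ 3.15  4.83 -0.  ]
70 [ 3.77  5.08 -0.  ]
76.0 [ 4.33  5.24 -0.  ]
```

Post gripped. Swinging along the arc.

Call:
move_arm([
  {"linear":[0.04,0.35,0],"yaw":-3.5,"grip":255},
  {"linear":[0.09,0.67,0],"yaw":-7,"grip":255},
  {"linear":[0.16,1.0,0],"yaw":-10.5,"grip":255},
  {"linear":[0.23,1.33,0],"yaw":-14,"grip":255},
  {"linear":[0.34,1.65,0],"yaw":-17.5,"grip":255},
  {"linear":[0.45,1.96,0],"yaw":-21,"grip":255},
  {"linear":[0.6,2.27,0],"yaw":-24.5,"grip":255},
  {"linear":[0.74,2.57,0],"yaw":-28,"grip":255},
  {"linear":[0.92,2.86,0],"yaw":-31.5,"grip":255},
  {"linear":[1.1,3.13,0],"yaw":-35,"grip":255},
  {"linear":[1.1,3.13,0],"yaw":-35,"grip":255},
])

```text
t: 15.92
ee_pos: [0.5929, -0.1749, 0.0772]
eef_rot: [-2.766, -1.488, -0.0]
ft_force: [-0.1, 0.3, 0.9]
finger_gap: 0.0136
grip_force: 30.0
```

```bash
python3 arc.py
```

```text
t 15.92 p [ 0.5929 -0.1749  0.0772] yaw -33.44 tilt [-0.  0. -1.] q [ 0.05  0.6   0.26  1.76 -0.2   0.81 -0.18] F [-0.13  0.32  0.86] T [-0.117  0.16   0.024] gap 0.0136 gf 30.0
r 0.05520331548213723 ang 238.15349834922523 lever 42.55349834922524
7 [ 0.08  0.67 -0.  ]
14 [ 0.22  1.32 -0.  ]
21 [ 0.44  1.96 -0.  ]
28 [ 0.74  2.56 -0.  ]
35 [ 1.1   3.13 -0.  ]
40.6 [ 1.45  3.54 -0.  ]
40.6 [ 1.45  3.54 -0.  ]
40.6 [ 1.45  3.54 -0.  ]
40.6 [ 1.45  3.54 -0.  ]
40.6 [ 1.45  3.54 -0.  ]
40.6 [ 1.45  3.54 -0.  ]
```

Call:
move_arm([
  {"linear":[0.04,0.35,0],"yaw":-3.5,"grip":255},
  {"linear":[0.08,0.67,0],"yaw":-7,"grip":255},
  {"linear":[0.15,1.0,0],"yaw":-10.5,"grip":255},
  {"linear":[0.22,1.32,0],"yaw":-14,"grip":255},
  {"linear":[0.33,1.65,0],"yaw":-17.5,"grip":255},
  {"linear":[0.44,1.96,0],"yaw":-21,"grip":255},
  {"linear":[0.6,2.27,0],"yaw":-24.5,"grip":255},
  {"linear":[0.74,2.56,0],"yaw":-28,"grip":255},
  {"linear":[0.92,2.86,0],"yaw":-31.5,"grip":255},
  {"linear":[1.1,3.13,0],"yaw":-35,"grip":255},
  {"linear":[1.28,3.34,0],"yaw":-37,"grip":255},
  {"linear":[1.28,3.34,0],"yaw":-37,"grip":255},
])

```text
t: 16.92
ee_pos: [0.6274, -0.183, 0.0771]
eef_rot: [-2.154, -2.286, 0.001]
ft_force: [-0.4, -2.0, 2.1]
finger_gap: 0.0131
grip_force: 30.0
```

```bash
python3 arc.py
```

```text
t 16.92 p [ 0.6274 -0.183   0.0771] yaw 3.41 tilt [-0.001 -0.    -1.   ] q [ 0.17  0.64  0.1   1.66 -0.08  0.85  0.36] F [-0.42 -1.96  2.1 ] T [-0.283  0.368  0.057] gap 0.0131 gf 30.0
r 0.05526169317865105 ang 275.55928475807934 lever 79.95928475807935
3.2 [ 0.05  0.31 -0.  ]
3.2 [ 0.05  0.31 -0.  ]
3.2 [ 0.05  0.31 -0.  ]
3.2 [ 0.05  0.31 -0.  ]
3.2 [ 0.05  0.31 -0.  ]
3.2 [ 0.05  0.31 -0.  ]
3.2 [ 0.05  0.31 -0.  ]
3.2 [ 0.05  0.31 -0.  ]
3.2 [ 0.05  0.31 -0.  ]
3.2 [ 0.05  0.31 -0.  ]
3.2 [ 0.05  0.31 -0.  ]
```

Call:
move_arm([
  {"linear":[0.02,0.1,0],"yaw":0,"grip":255},
  {"linear":[0.03,0.2,0],"yaw":-1,"grip":255},
  {"linear":[0.03,0.2,0],"yaw":-1,"grip":255},
  {"linear":[0.03,0.2,0],"yaw":-1,"grip":255},
])

```text
t: 17.25
ee_pos: [0.628, -0.1829, 0.0771]
eef_rot: [-2.134, -2.303, 0.004]
ft_force: [-5.5, -1.3, 4.6]
finger_gap: 0.0134
grip_force: 30.0
```

```bash
python3 arc.py | head -2
```

```text
t 17.25 p [ 0.628  -0.1829  0.0771] yaw 4.35 tilt [-0.003 -0.001 -1.   ] q [ 0.17  0.64  0.1   1.66 -0.08  0.85  0.38] F [-5.5  -1.29  4.57] T [-0.451  1.166  0.025] gap 0.0134 gf 30.0
r 0.05527450952153352 ang 276.23348193644034 lever 80.63348193644035
```

Call:
move_arm([
  {"linear":[0.02,0.1,0],"yaw":0,"grip":255},
  {"linear":[0.03,0.15,0],"yaw":0,"grip":255},
  {"linear":[0.03,0.15,0],"yaw":0,"grip":255},
  {"linear":[0.03,0.15,0],"yaw":0,"grip":255},
])

```text
t: 17.58
ee_pos: [0.628, -0.183, 0.077]
eef_rot: [-2.134, -2.301, 0.007]
ft_force: [-10.0, -1.9, 7.7]
finger_gap: 0.0133
grip_force: 30.0
```

```bash
python3 arc.py | head -2
```

```text
t 17.58 p [ 0.628 -0.183  0.077] yaw 4.31 tilt [-0.005 -0.001 -1.   ] q [ 0.17  0.64  0.1   1.66 -0.08  0.85  0.38] F [-9.99 -1.94  7.74] T [-0.435  1.947 -0.022] gap 0.0133 gf 30.0
r 0.05530332818434276 ang 276.21896459391326 lever 80.61896459391326
```

The lever is firm against its end. Release and retreat.

Call:
move_arm([
  {"linear":[0,-0.1,0],"yaw":0,"grip":0},
  {"linear":[0,-0.15,0],"yaw":0,"grip":0},
  {"linear":[0,-0.15,0],"yaw":0,"grip":0},
  {"linear":[0,-0.15,0],"yaw":0,"grip":0},
  {"linear":[0,-0.15,0],"yaw":0,"grip":0},
  {"linear":[0,-0.15,0],"yaw":0,"grip":0},
  {"linear":[0,-0.15,-3],"yaw":0,"grip":0},
  {"linear":[0,-0.15,-6],"yaw":0,"grip":0},
  {"linear":[0,-0.15,-10],"yaw":0,"grip":0},
  {"linear":[0,-0.15,-13],"yaw":0,"grip":0},
  {"linear":[0,-0.15,-13],"yaw":0,"grip":0},
  {"linear":[0,-0.15,-13],"yaw":0,"grip":0},
])

```text
t: 18.58
ee_pos: [0.6315, -0.182, 0.2101]
eef_rot: [2.13, 2.303, 0.005]
ft_force: [0.1, 1.0, 0.2]
finger_gap: 0.0885
grip_force: 0.0
```

```bash
python3 - <<'E'
from h import *
import cv2
st()
b=get_image('top')['image'][150:390,200:560];e=get_image('scene')['image'][160:400,120:400]
cv2.imwrite('pics/g.png',cv2.resize(np.hstack([b,e]),None,fx=1.25,fy=1.25))
E
```

```text
t 18.58 p [ 0.6315 -0.182   0.2101] yaw 4.47 tilt [ 0.006 -0.001 -1.   ] q [ 0.16  0.49  0.11  1.57 -0.06  1.08  0.37] F [0.12 1.03 0.16] T [-0.115  0.122 -0.016] gap 0.0885 gf 0.0
```

View pics/g.png

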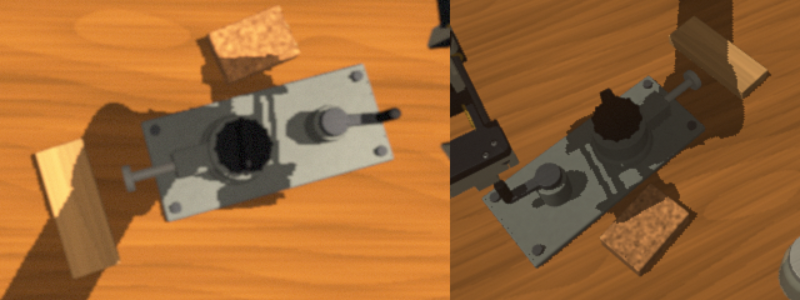

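The lever now points nearly to the adjuster's -y, with the post at (395,115). The stop is out, the bystanders are where they were, and the arm is clear. Handing in.

```bash
python3 -c "
from cell import workorder
print(workorder.hand_in())"
```

```text
the job is handed in; nothing more can be done
None
```

The stop is out by five clicks (counted by feel, about 7.8 mm in the picture), the dial is released, the lever is against its locked end, the block and offcut look untouched, and the job was handed in at about 18.7 s; no verdict came back.

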